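# Hang the strop paddle on its peg

## Robot

A 6-joint arm with a two-finger parallel gripper is mounted at the origin on the work surface. World frame = base frame: x ahead of the robot, y to its left, z up, the work surface at z = 0. Lengths are in m, angles in degrees, forces in N, time in s.
With the tool pointing down it reaches from about 0.35 to 0.875 m from the base axis. Payload 4.2 kg.
Tool frame: the origin (TCP) lies on the mounting face of the last link; the fingertips stand 182 mm ahead of it and the grasp point (between the pads) lies 164 mm ahead of it (r.tcp_to_grasp is the distance from the TCP to the grasp point, in m); z points along the fingers, y is the line along which they close (so a half turn about z gives the same grasp; the last joint's range is limited). The gripper opens to 87 mm and grips with 3 to 60 N. Pads are 19 mm wide; open, the fingers measure 117 mm over their backs; the gripper's body (75 mm by 190 mm) begins 51 mm behind the grasp point.
Start: joints at [80.019, 22.042, 0.453, 0, -68.411, -14.817], TCP at [0.262, 0.567, 0.405] pointing down, gripper open.
Joint ranges: [-179.83, 179.83], [-69.29, 118.12], [-61.27, 80.66], [-181.25, 117.63], [-171.15, -9.14], [-177.46, 177.46]. Speed limits (degrees/s): [159.86, 159.86, 180, 180, 180, 180].

## Interface

Orientations are given as a 3x3 rotation matrix whose columns are the frame's x, y, z axes.
In Python, from station import sense, eyes, r gives the robot as it stands.
- The arm moves only by the tool jog_arm, never from a script. Its argument "increments" is a list of rows, each a list of 4 numbers: the shift along the tool's x, y, z normalised to -1 to 1, where 1 is 0.02 m, then the turn about the tool's z normalised to -1 to 1, where 1 is 0.08 rad. A call has 1 to 10 rows; each row shifts and turns the commanded pose from where the row before left it, along the tool's axes as they then stand; what a row does not reach is not made up. A row lasts 1/10 s, in which the tool goes at most 50 mm and 8.59 degrees, less where a joint would pass 70% of its speed; a pose out of reach is approached as far as the arm can. A call with a number of a shift or a turn outside -1 to 1 is refused whole. A call with a gripper value outside its range is refused whole. "grip" is the finger opening in mm, from 0 to 87, set as the call begins (left out, the last holds). The fingers move at their own pace and stop on an object; the grip force is fixed at half the most. Time passes only in rows, so rows that do not move let the fingers close. It gives the time, the measured TCP pose, the force, the opening and the grip force at its end, in the units of the state.
- sense(): the state, without advancing time (a new reading comes with each control period).
- eyes.capture(name): name is "scene" or "side" or "wrist"; returns the picture (420x560x3 uint8, blue, green, red); there is no depth.
- eyes.get_calibration(name): a dict with "camera_matrix" (3x3 intrinsics, pixels), "R" (3x3) and "t" (3): a world point X has camera coordinates R X + t; the wrist camera has in their place "T_tool_cam" (4x4, takes a point from camera to tool coordinates, whose origin is the TCP and whose axes are the flange's). Camera axes: x right, y down, z forward; pixel columns grow to the right and rows downward; lengths in m; the calibration is good to about 2 mm. A picture is of the moment at which its call begins: read the wrist's pose just before it. get_calibration takes no time and is no camera call.
- r.finish_job(): hands the job in; it is judged then, once.
Trained networks look in the newest picture that a camera, given by its name, has taken for a name from the list of things; names that differ only in an ending like _2 or _b are one class to them, and where a whole thing is asked for, a point or a joint stands for the part that bears it (a point fixed in the world has none). Each returns a list of dicts, best first, with "conf" (0 to 1); they miss things now and then, are a little off and sometimes report something else, mostly with a low value. They report only what shows in the picture. A call takes as long as a camera call.
- eyes.spot_in(camera, name): "centre" ([x, y, z] in m, in world coordinates, good to about 4 mm: the middle of the surface that is visible of it).
- eyes.outline_of(camera, name): "mask" (420x560 bool, what is visible of it).
The state is a dict: "time_s": time; "joints": joint angles; "joint_velocities": joint speeds; "effort": joint torques, N m; "tcp_pos": TCP position; "ee_rot": TCP orientation; "wrist_force": force on the tool from outside, world axes, zero at the start; "moment": the same for the moment, N m; "gripper_width": opening from 0.0 (shut) to 1.0 (fully open); "gripper_force": force on a finger pad.
Only numpy, scipy, OpenCV 4.12 (cv2) and the standard library are available. Lean on these libraries where they do the work, as an engineer would, in place of code of your own. Each camera call takes 0.05 s, during which the arm holds its last target. There are 200 camera calls.

## Task

Take the wooden strop paddle that has a hole through the end of its handle out of the bin, and hang it by that hole well down on the slanting steel peg of the tool stand, without forcing it; the peg is clamped at a different height each time, so find out first how high it sits. Let go so that it hangs free, handle end up. Leave everything else where it is.

Things in the scene. Friction and masses are not known exactly. Their poses are not given: they have to be found in the camera images.
- paddle: pale wood strop paddle, 176 mm long, 0.1 kg, flat on the bin floor. Origin: mid-length, on the underside. +x runs to the eye, +z up out of the leather face. Blade 46 wide, 12 thick, x -88 to -20 mm; handle 24 wide (y), 18 thick, x -20 to 54 mm; then a flat round eye, 40 mm across, 10 thick, with a 22 mm through hole. Underside flat. Balances near x = -14 mm
- paddle_eye (a point): centre of the paddle's hole, halfway through its thickness: 68 mm along +x from the paddle's origin and 5 mm above its underside; the hole runs along the paddle's z
- slicker: look-alike of the paddle, same size, material and axes, but with a solid round end, no hole; lies in the bin, not wanted
- block: wood sanding block with cork sole, 120 x 42 x 24 mm, long side along its x, origin at the centre of its underside; lies in the bin, not wanted
- bin: open plywood bin fixed to the bench, 236 (x) x 286 (y) x 60 mm high outside, walls and floor 8 mm; origin at the centre of its underside. Paddle, look-alike and block lie side by side on its floor, in any order, roughly along the bin's x, some 78 mm apart
- stand: fixed tool stand: dark wood base 130 x 130 x 22 mm, post 30 (x) x 40 (y) mm, top 265 mm above the bench; origin under the base's centre. A steel collar (38 x 48 x 24 high) clamped on the post carries a round steel peg, 12 mm thick, 80 mm long from the post's face, rounded tip, pointing to the stand's -x (towards the robot) and up 30 degrees from level, in the plane y = 0
- post_foot (a point): point on the post's -x face (15 mm to the stand's -x, y = 0) at bench height. The peg's axis meets that face straight above this point, 190 to 245 mm above the bench: the collar is clamped at another height each time, its height is not reported and must be seen or felt; it does not give
- jar: closed white glue jar, 68 mm diameter, 100 mm high, standing on the bench; origin at the centre of its underside; leave alone
- mallet: wooden mallet lying on the bench: head 60 x 90 x 54 mm high, handle 22 mm thick reaching 160 mm to its -x; origin under the head's centre; leave alone

How it is judged (in metres and radians):
On the way:
1. the paddle is held in the fingers, lifted clear of the bin (origin more than 110 mm above the bench) (height (world z) of paddle above 0.11 m and contact force between paddle and the fingers above 0.5 N), for 0.1 s.
At the end, for the whole second after the job is handed in: paddle at rest, released, borne by the stand: hole's centre within 10 mm sideways of the peg's axis, at least 20 mm down from the tip, over 185 mm above the bench; length within 0.45 rad of upright, eye up; look-alike and block within 40 mm of where they lay (y of paddle_eye in the frame of stand between -0.01 and 0.01 m and x of paddle_eye in the frame of stand between -0.067 and -0.012 m and height (world z) of paddle_eye above 0.185 m and contact force between paddle and stand above 0.2 N and angle between paddle's own x axis and vertical below 0.45 rad and linear speed of paddle below 0.02 m/s and angular speed of paddle below 0.2 rad/s and contact force between paddle and the fingers below 0.1 N and distance of each of slicker, block from where it was at the start of the episode below 0.04 m); the robot touches nothing.
It fails at once if the paddle is pressed against the stand or peg with more than 40 N (contact force between paddle and stand above 40 N).
It fails at once if jar or mallet moved by more than 30 mm (distance of any of jar, mallet from where it was at the start of the episode above 0.03 m).
It also fails if it takes over 61 s, if anything falls off the work surface, if the arm or the gripper's body presses on something with over 40 N, if the wrist force passes 120 N, or if a joint passes its speed limit or range.

## Working session

There is one attempt and no reset: what is moved stays moved. The work goes in short steps, Python scripts to look and compute and a tool call to move; the robot and the scene stay as the last step left them, time stands still between calls to the robot, and variables do not carry over. Pictures are saved under pics/ and viewed, at most 10 in all, crops included, and the job is handed in when it is done.

Besides the shell and the picture viewer there is one more tool, called by a JSON object that holds its "api" and its "payload". jog_arm: Moves the arm, as the interface text tells. Its arguments: {"type":"object","properties":{"increments":{"type":"array"},"grip":{"type":"number"}},"required":["increments"]}

```bash
mkdir -p pics; python3 - <<'E'
from station import sense, eyes, r
import cv2, numpy as np
np.set_printoptions(precision=4,suppress=True)
s=sense(); print(s)
for c in ["scene","side"]:
    im=eyes.capture(c); cv2.imwrite(f"pics/{c}0.png",im)
    k=eyes.get_calibration(c); print(c,k)
    for n in ["paddle","paddle_eye","slicker","block","bin","stand","jar","mallet","post_foot"]:
        try:
            print(c,n,[(np.round(d["centre"],4).tolist(),round(d["conf"],2)) for d in eyes.spot_in(c,n)[:3]])
        except Exception as e: print(n,e)
E
```

```text
{'time_s': 0.0, 'joints': array([ 80.0199,  22.0918,   0.3797,  -0.0273, -68.4106, -14.8165]), 'joint_velocities': array([ 0.0573, -0.0223, -0.1403,  0.0826, -0.0547, -0.0091]), 'effort': array([  0.0017, -39.0659,  18.7402,   4.2199,   0.0109,  -0.0002]), 'tcp_pos': array([0.262 , 0.5672, 0.4037]), 'ee_rot': array([[ 0.9077, -0.4196, -0.0008],
       [-0.4196, -0.9077, -0.002 ],
       [ 0.0001,  0.0022, -1.    ]]), 'wrist_force': array([-0.5183,  0.3463, -0.1909]), 'moment': array([ 0.0107, -0.022 , -0.0036]), 'gripper_force': 0.0, 'gripper_width': 0.9960997605522961}
scene {'camera_matrix': array([[508.6853,   0.    , 269.4385],
       [  0.    , 508.6853, 213.838 ],
       [  0.    ,   0.    ,   1.    ]]), 'R': array([[ 0.6712,  0.7412, -0.0093],
       [ 0.4561, -0.4229, -0.783 ],
       [-0.5843,  0.5213, -0.6219]]), 't': array([-0.4469, -0.2092,  1.2272])}
scene paddle [([0.5049, 0.1531, 0.0206], 0.9)]
scene paddle_eye [([0.5048, 0.1505, 0.0246], 0.61)]
scene slicker [([0.5041, 0.2294, 0.0206], 0.81)]
scene block [([0.5045, 0.2908, 0.0312], 0.71)]
scene bin [([0.508, 0.214, 0.
[... 327 characters left out ...]
7829],
       [  0.    , 502.5021, 209.0174],
       [  0.    ,   0.    ,   1.    ]]), 'R': array([[ 0.7906, -0.612 ,  0.0189],
       [-0.3931, -0.531 , -0.7507],
       [ 0.4695,  0.5861, -0.6604]]), 't': array([-0.4506,  0.2948,  0.8314])}
side paddle [([0.4904, 0.1476, 0.0174], 0.89), ([0.4885, 0.2893, 0.0325], 0.44)]
side paddle_eye [([0.4928, 0.1428, 0.0202], 0.67)]
side slicker [([0.493, 0.2283, 0.0159], 0.6), ([0.4163, -0.1621, 0.0496], 0.46)]
side block [([0.4869, 0.2904, 0.0335], 0.68)]
side bin [([0.5033, 0.2192, 0.0268], 0.95)]
side stand [([0.6834, -0.172, 0.0316], 0.94)]
side jar []
side mallet [([0.415, -0.1621, 0.0496], 0.89)]
side post_foot [([0.6809, -0.1714, 0.0335], 0.6)]
```

```bash
python3 -c "
import cv2,numpy as np
a=cv2.imread('pics/scene0.png');cv2.imwrite('pics/scene0v.png',cv2.resize(a,(784,588)))
a=cv2.imread('pics/side0.png');cv2.imwrite('pics/side0v.png',cv2.resize(a,(784,588)))"
```

```text
(no output)
```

View pics/scene0v.png

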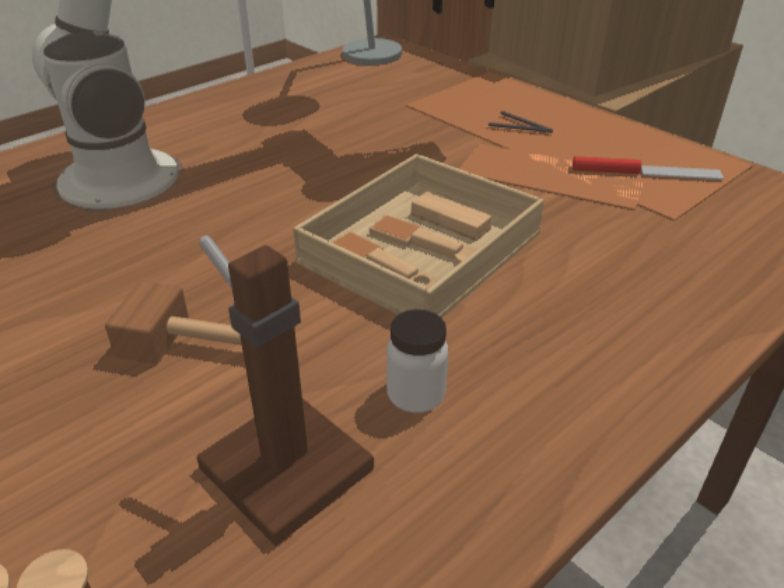

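View pics/side0v.png

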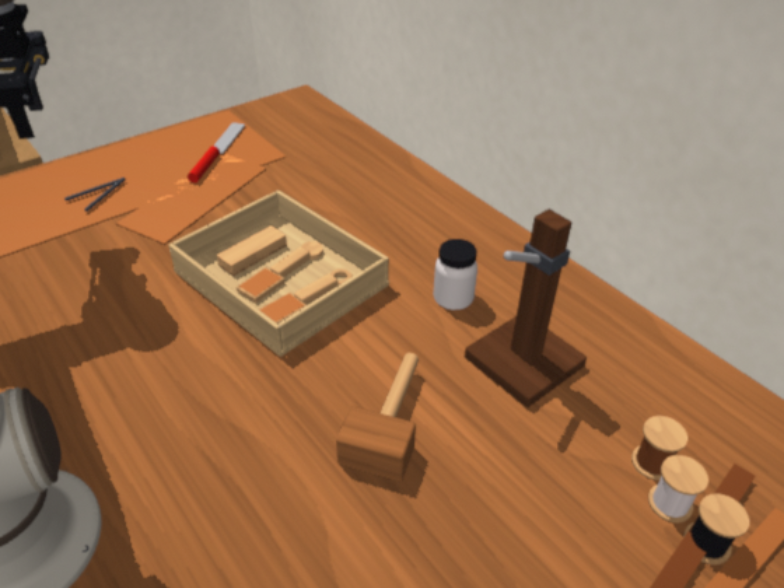

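The scene view shows the paddle with the hole nearest −y: its eye is at about (422,279) px in the enlarged picture. The slicker is in the middle and the block at +y. The side view shows the peg at about (520,256), pointing at the robot, and the jar at (457,275). First I'll square the tool yaw, then move over the bin.

{"api": "jog_arm", "payload": {"increments": [[0,0,0,-0.9],[0,0,0,-0.9],[0,0,0,-0.9],[0,0,0,-0.9],[0,0,0,-0.9],[0,0,0,-0.91],[0.6,1,0,0],[0.6,1,0,0],[0.6,1,0,0],[0.6,1,0,0]], "grip": 60}}

```text
time_s: 2.0
tcp_pos: [0.3107, 0.4862, 0.4048]
ee_rot: [[1.0, 0.0, 0.0], [0.0, -1.0, 0.0], [0.0, -0.0, -1.0]]
wrist_force: [-0.3, 0.7, -0.4]
gripper_width: 0.689
gripper_force: 0.0
```

{"api": "jog_arm", "payload": {"increments": [[0.6,1,0,0],[0.6,1,0,0],[0.6,1,0,0],[0.6,1,0,0],[0.6,1,0,0],[0.6,1,0,0],[0.6,1,0,0],[0.6,1,0,0],[0.6,1,0,0],[0.6,1,0,0]]}}

```text
time_s: 3.0
tcp_pos: [0.4305, 0.2859, 0.405]
ee_rot: [[1.0, -0.0, 0.0], [-0.0, -1.0, 0.0], [0.0, -0.0, -1.0]]
wrist_force: [1.3, -0.4, 0.3]
gripper_width: 0.69
gripper_force: 0.0
```

{"api": "jog_arm", "payload": {"increments": [[0.6,1,0,0],[0.6,1,0,0],[0.6,1,0,0],[0.6,1,0,0],[0.6,1,0,0],[0.6,1,0,0],[0,0,0,0],[0,0,0,0]]}}

```text
time_s: 3.8
tcp_pos: [0.5021, 0.1667, 0.4048]
ee_rot: [[1.0, -0.001, -0.0], [-0.001, -1.0, 0.0], [-0.0, -0.0, -1.0]]
wrist_force: [-0.3, -0.7, 0.7]
gripper_width: 0.687
gripper_force: 0.0
```

```bash
cat > h.py <<'E'
from station import sense, eyes, r
import cv2, numpy as np
np.set_printoptions(precision=4,suppress=True)
def cam(name,s=None):
    k=eyes.get_calibration(name); K=k["camera_matrix"]
    if name=="wrist":
        T=np.eye(4); T[:3,:3]=s["ee_rot"]; T[:3,3]=s["tcp_pos"]; W=T@k["T_tool_cam"]
        R=W[:3,:3].T; t=-R@W[:3,3]
    else: R,t=k["R"],k["t"]
    return K,np.array(R),np.array(t)
def onplane(c,uv,z):
    K,R,t=c; d=R.T@np.linalg.solve(K,[uv[0],uv[1],1]); o=-R.T@t
    return o+d*(z-o[2])/d[2]
def proj(c,X):
    K,R,t=c; p=K@(R@np.asarray(X)+t); return p[:2]/p[2]
E
python3 - <<'E'
from h import *
s=sense(); print(s["time_s"],s["tcp_pos"],s["ee_rot"],s["joints"])
im=eyes.capture("wrist"); cv2.imwrite("pics/w1.png",im); c=cam("wrist",s)
for n in ["paddle","slicker"]:
    for d in eyes.outline_of("wrist",n)[:2]:
        m=d["mask"].astype(np.uint8); v,u=np.nonzero(m)
        cc,wh,a=cv2.minAreaRect(np.c_[u,v].astype(np.float32))
        bp=cv2.boxPoints((cc,wh,a)); print(n,d["conf"],m.sum(),cc,wh,a); print(np.array([onplane(c,p,0.022)for p in bp]))
    print(eyes.spot_in("wrist",n)[:2])
print(eyes.spot_in("wrist","paddle_eye")[:2])
print(cam("wrist",s))
E
```

```text
3.8 [0.5021 0.1667 0.4048] [[ 1.     -0.0014 -0.    ]
 [-0.0014 -1.      0.0002]
 [-0.     -0.0002 -1.    ]] [ 35.9427  12.694  -12.9635  -0.0082 -64.3374  53.9804]
paddle 0.63 4057 (297.814697265625, 170.59117126464844) (148.10093688964844, 38.19485855102539) 85.60128784179688
[[0.5965 0.1779 0.022 ]
 [0.5995 0.1365 0.022 ]
 [0.4265 0.1182 0.022 ]
 [0.4226 0.1655 0.022 ]]
[{'centre': [0.4939, 0.1501, 0.0153], 'conf': 0.9}, {'centre': [0.6801, 0.029, 0.0353], 'conf': 0.23}]
slicker 0.84 4479 (226.51890563964844, 168.18649291992188) (151.23365783691406, 38.96638488769531) 72.89727020263672
[[0.593  0.2735 0.022 ]
 [0.6047 0.2322 0.022 ]
 [0.4374 0.1865 0.022 ]
 [0.4222 0.2331 0.022 ]]
[{'centre': [0.5039, 0.2312, 0.0225], 'conf': 0.89}, {'centre': [0.494, 0.149, 0.0179], 'conf': 0.56}]
[{'centre': [0.4934, 0.1508, 0.0225], 'conf': 0.75}]
(array([[314.8583,   0.    , 284.0823],
       [  0.    , 314.8583, 206.63  ],
       [  0.    ,   0.    ,   1.    ]]), array([[ 0.0002, -1.    ,  0.0001],
       [-0.9599, -0.0001,  0.2803],
       [-0.2803, -0.0002, -0.9599]]), array([0.1658, 0.4484, 0.5314]))
```

View pics/w1.png

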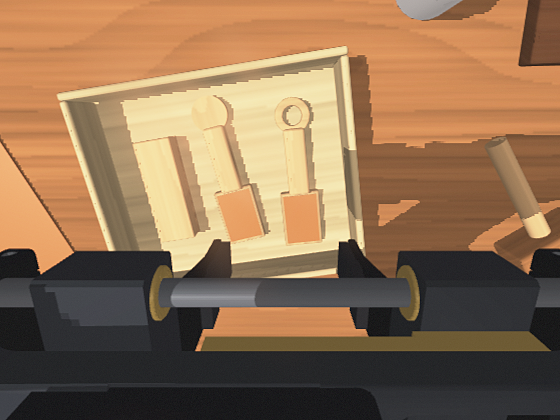

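The wrist view shows the hole of the paddle at about (291,114) px and its blade end at about (303,244). The slicker's solid end is at (212,112).

```bash
python3 - <<'E'
from h import *
s=sense(); c=cam("wrist",s)
e=onplane(c,(292,114),0.018); b=onplane(c,(303.5,243),0.020); n=onplane(c,(295.5,133),.024);bj=onplane(c,(300,191),.022)
print(e,b,n,bj); d=e-b; yaw=np.arctan2(d[1],d[0]); print(np.hypot(*d[:2]),np.degrees(yaw))
E
```

```text
[0.5798 0.1585 0.018 ] [0.4254 0.1427 0.02  ] [0.5595 0.1546 0.024 ] [0.4925 0.1483 0.022 ]
0.15519447837839256 5.844537573518624
```

{"api": "jog_arm", "payload": {"increments": [[0.9,0.2,0,0],[0.9,0.2,0,0],[0.7,0.15,0,0],[0,0,0,-0.65],[0,0,0,-0.65],[0,0,1,0],[0,0,1,0],[0,0,1,0],[0,0,1,0],[0,0,1,0]]}}

```text
time_s: 5.1
tcp_pos: [0.5519, 0.1569, 0.3041]
ee_rot: [[0.994, 0.105, 0.0], [0.105, -0.994, 0.0], [0.0, -0.0, -1.0]]
wrist_force: [-0.4, 1.1, 0.0]
gripper_width: 0.692
gripper_force: 0.0
```

{"api": "jog_arm", "payload": {"increments": [[0,0,0.5,0],[0,0,0.5,0],[0,0,0.5,0],[0,0,0,0]]}}

```text
time_s: 5.5
tcp_pos: [0.5518, 0.1563, 0.2736]
ee_rot: [[0.995, 0.104, -0.002], [0.104, -0.995, -0.001], [-0.002, 0.001, -1.0]]
wrist_force: [-0.3, 0.3, 0.3]
gripper_width: 0.686
gripper_force: 0.0
```

```bash
python3 - <<'E'
from h import *
s=sense(); print(s["time_s"],s["tcp_pos"],s["joints"]); c=cam("wrist",s)
im=eyes.capture("wrist")
y=np.radians(5.8); E=np.array([.580,.1585,.018])
for X in [E, E-0.028*np.array([np.cos(y),np.sin(y),0]), E-.156*np.array([np.cos(y),np.sin(y),0])]:
    p=proj(c,X); print(p); 
    if abs(p).max()<2000: cv2.circle(im,tuple(int(v) for v in p),4,(0,0,255),1)
cv2.imwrite("pics/w2.png",im)
E
```

```text
5.5 [0.5518 0.1563 0.2736] [ 31.9927  24.3816 -16.701   -0.0208 -49.0413  63.9764]
[283.8892 180.9361]
[283.7424 215.9709]
[283.1753 351.238 ]
```

View pics/w2.png

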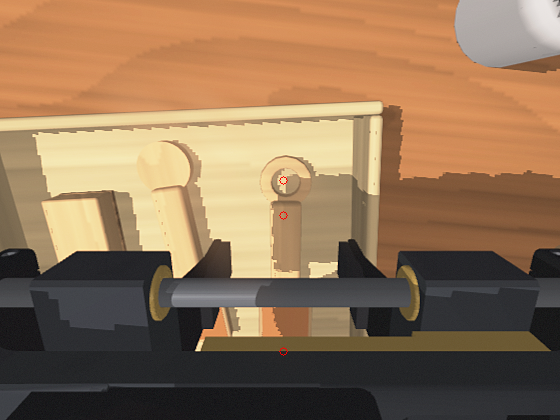

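The projected eye mark lands on the hole at (285,180), and the paddle lies square between the fingers. Next I descend and grip.

{"api": "jog_arm", "payload": {"increments": [[0,0,1,0],[0,0,1,0],[0,0,1,0],[0,0,0.6,0],[0,0,0.4,0],[0,0,0,0]]}}

```text
time_s: 6.15
tcp_pos: [0.5521, 0.1563, 0.1942]
ee_rot: [[0.995, 0.104, -0.001], [0.104, -0.995, -0.001], [-0.001, 0.001, -1.0]]
wrist_force: [1.0, -1.0, -0.2]
gripper_width: 0.687
gripper_force: 0.0
```

{"api": "jog_arm", "payload": {"increments": [[0,0,0,0],[0,0,0,0],[0,0,0,0],[0,0,0,0],[0,0,0,0]], "grip": 20}}

```text
time_s: 6.65
tcp_pos: [0.5522, 0.1564, 0.1951]
ee_rot: [[0.995, 0.104, 0.001], [0.104, -0.995, 0.0], [0.001, -0.0, -1.0]]
wrist_force: [-0.5, 0.6, -0.4]
gripper_width: 0.322
gripper_force: 0.0
```

{"api": "jog_arm", "payload": {"increments": [[0,0,0,0],[0,0,0,0],[0,0,0,0]]}}

```text
time_s: 6.95
tcp_pos: [0.5522, 0.1563, 0.195]
ee_rot: [[0.995, 0.104, 0.0], [0.104, -0.995, -0.0], [0.0, 0.0, -1.0]]
wrist_force: [-0.9, -1.5, 2.8]
gripper_width: 0.272
gripper_force: 30.0
```

{"api": "jog_arm", "payload": {"increments": [[0,0,-0.5,0],[0,0,-1,0],[0,0,-1,0],[0,0,0,0]]}}

```text
time_s: 7.35
tcp_pos: [0.553, 0.1569, 0.2478]
ee_rot: [[0.995, 0.104, 0.006], [0.104, -0.995, 0.003], [0.006, -0.002, -1.0]]
wrist_force: [0.5, 0.3, -1.0]
gripper_width: 0.272
gripper_force: 30.0
```

```bash
python3 - <<'E'
from h import *
im=eyes.capture("side"); im2=eyes.capture("wrist")
cv2.imwrite("pics/s3.png",np.hstack([cv2.resize(im[80:280,80:320],(480,400)),im2[:400,150:420]]))
E
```

```text
(no output)
```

View pics/s3.png

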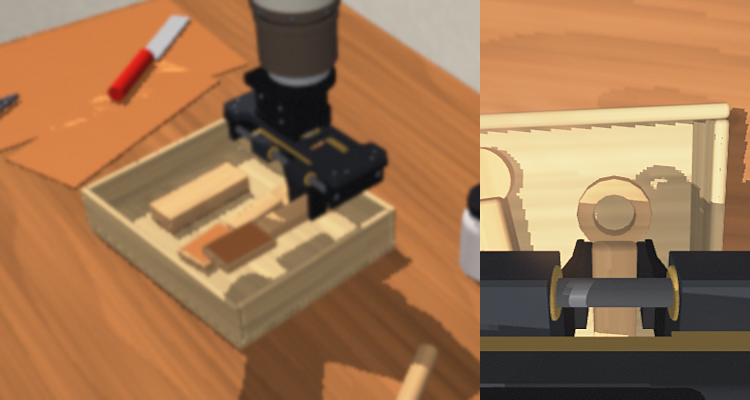

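It is held level by the handle, with the eye at (615,212) in the right half of the picture. Now I'll soften the grip gradually so the blade droops.

{"api": "jog_arm", "payload": {"increments": [[0,0,0,0],[0,0,0,0]], "grip": 23.5}}

```text
time_s: 7.65
tcp_pos: [0.5518, 0.1562, 0.2437]
ee_rot: [[0.995, 0.104, -0.002], [0.104, -0.995, -0.001], [-0.002, 0.001, -1.0]]
wrist_force: [-0.1, -0.4, -1.3]
gripper_width: 0.275
gripper_force: 15.0
```

{"api": "jog_arm", "payload": {"increments": [[0,0,0,0],[0,0,0,0]], "grip": 23.8}}

```text
time_s: 7.85
tcp_pos: [0.552, 0.1563, 0.2442]
ee_rot: [[0.995, 0.104, -0.001], [0.104, -0.995, -0.001], [-0.001, 0.0, -1.0]]
wrist_force: [-0.3, -0.0, -0.9]
gripper_width: 0.279
gripper_force: 6.0
```

{"api": "jog_arm", "payload": {"increments": [[0,0,0,0],[0,0,0,0],[0,0,0,0]], "grip": 23.9}}

```text
time_s: 8.15
tcp_pos: [0.552, 0.1563, 0.2447]
ee_rot: [[0.995, 0.104, -0.0], [0.104, -0.995, -0.0], [-0.0, 0.0, -1.0]]
wrist_force: [-0.3, 0.4, -0.7]
gripper_width: 0.274
gripper_force: 3.0
```

```bash
python3 - <<'E'
from h import *
s=sense();print(s["gripper_force"],s["wrist_force"])
im=eyes.capture("side"); im2=eyes.capture("wrist")
cv2.imwrite("pics/s4.png",np.hstack([cv2.resize(im[80:280,80:320],(480,400)),im2[:400,150:420]]))
E
```

```text
2.9546507075428963 [-0.2619  0.4091 -0.7143]
```

View pics/s4.png

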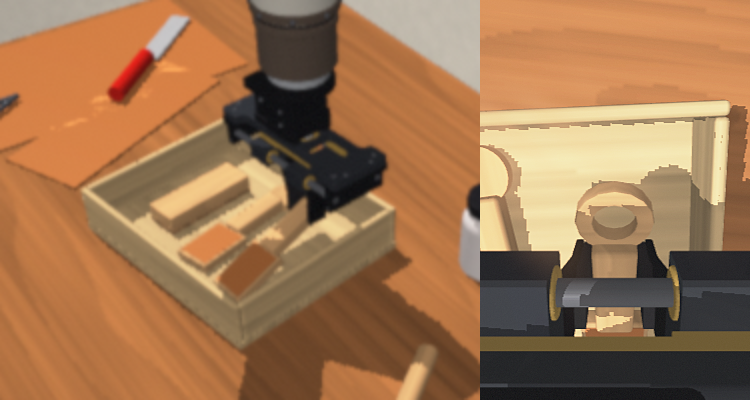

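The blade has drooped to the floor, with the eye tilted up at about (615,215) in the right half. I'll raise it with the soft grip to about 65° pitch, then tighten.

{"api": "jog_arm", "payload": {"increments": [[0,0,-0.4,0],[0,0,-0.4,0],[0,0,-0.5,0],[0,0,-0.5,0],[0,0,-0.5,0],[0,0,-0.4,0],[0,0,-0.3,0],[0,0,0,0],[0,0,0,0]]}}

```text
time_s: 9.15
tcp_pos: [0.552, 0.1563, 0.3046]
ee_rot: [[0.995, 0.104, -0.0], [0.104, -0.995, 0.0], [-0.0, -0.0, -1.0]]
wrist_force: [-0.0, -0.9, -0.9]
gripper_width: 0.275
gripper_force: 3.5
```

{"api": "jog_arm", "payload": {"increments": [[0,0,0,0],[0,0,0,0]], "grip": 20}}

```text
time_s: 9.35
tcp_pos: [0.552, 0.1563, 0.3042]
ee_rot: [[0.995, 0.104, -0.001], [0.104, -0.995, -0.001], [-0.001, 0.0, -1.0]]
wrist_force: [-0.2, -0.2, -0.8]
gripper_width: 0.271
gripper_force: 30.4
```

```bash
python3 - <<'E'
from h import *
s=sense();print(s["tcp_pos"],s["gripper_force"],s["gripper_width"])
im=eyes.capture("side"); im2=eyes.capture("wrist"); im3=eyes.capture("scene")
cv2.imwrite("pics/s5.png",np.hstack([cv2.resize(im[80:280,80:320],(360,300)),im2[100:400,200:370],cv2.resize(im3[60:240,190:348],(264,300))]))
E
```

```text
[0.552  0.1563 0.3042] 30.43302712005243 0.27051742239387105
```

View pics/s5.png

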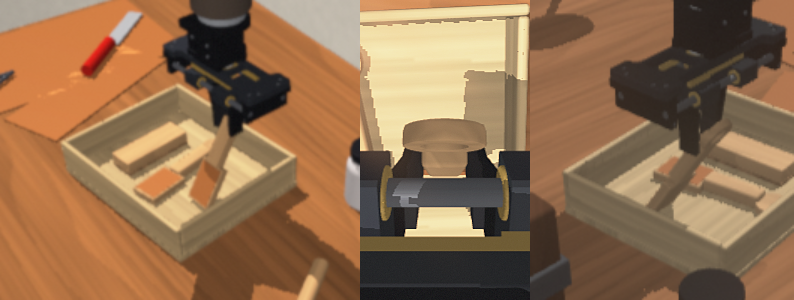

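The pitch is now about 60° and the paddle is firmly held. Next I'll locate the stand and peg by fitting its known shape to the masks in both views.

```bash
cat > fit.py <<'E'
from h import *
from scipy.optimize import minimize
def box(x0,x1,y0,y1,z0,z1): return np.array([[x,y,z] for x in(x0,x1) for y in(y0,y1) for z in(z0,z1)])
def parts(h):
    a=np.array([-np.cos(np.pi/6),0,.5]); u=np.array([0,1,0]); w=np.cross(a,u); o=np.array([-.015,0,h])
    th=np.linspace(0,2*np.pi,16)[:,None]; ring=np.cos(th)*u+np.sin(th)*w
    peg=np.vstack([o+.006*ring,o+.074*a+.006*ring,o+.0785*a+.004*ring,[o+.08*a]])
    # collar assumed centred on the peg's foot
    return [box(-.065,.065,-.065,.065,0,.022),box(-.015,.015,-.02,.02,.022,.265),box(-.019,.019,-.024,.024,h-.012,h+.012),peg]
def sil(c,p,S=4):
    x,y,yaw,h=p; R=cv2.Rodrigues(np.array([0,0,yaw]))[0]; K,Rc,t=c
    im=np.zeros((420*S,560*S),np.uint8)
    for P in parts(h):
        q=(P@R.T+[x,y,0])@Rc.T+t; q=q@K.T; q=q[:,:2]/q[:,2:]
        cv2.fillConvexPoly(im,cv2.convexHull(np.round((q+.5)*S).astype(np.int32)),255)
    return cv2.resize(im,(560,420),interpolation=cv2.INTER_AREA)/255.
if __name__=="__main__":
    C={n:cam(n) for n in("scene","side")}; M={}; I={}
    for n in C:
        I[n]=eyes.capture(n); d=eyes.outline_of(n,"stand")[0]; M[n]=d["mask"].astype(float); print(n,d["conf"],M[n].sum())
    def cost(p,ns): return sum(np.abs(sil(C[n],p)-M[n]).sum() for n in ns)
    for ns in (["scene","side"],["scene"],["side"]):
        best=None
        for yaw in (-.2,0,.2):
          for h in (.2,.22,.24):
            o=minimize(cost,[.72,-.175,yaw,h],args=(ns,),method="Nelder-Mead",options=dict(initial_simplex=np.array([.72,-.175,yaw,h])+np.vstack([np.zeros(4),np.diag([.02,.02,.15,.012])]),maxiter=150))
            if best is None or o.fun<best.fun: best=o
        print(ns,best.x,best.fun)
        if len(ns)==2: P=best.x
    out=[]
    for n,(u,v) in (("scene",(130,150)),("side",(340,130))):
        J=cv2.resize(I[n],None,fx=3,fy=3); c=(sil(C[n],P)>.5).astype(np.uint8)
        k,_=cv2.findContours(cv2.resize(c,None,fx=3,fy=3,interpolation=0),0,1); cv2.drawContours(J,k,-1,(0,255,0),1)
        out.append(J[3*v:3*v+390,3*u:3*u+390])
    cv2.imwrite("pics/fit.png",np.hstack(out))
E
time python3 fit.py
```

```text
scene 0.81 12175.0
side 0.79 5514.0
['scene', 'side'] [ 0.6968 -0.1564  0.0302  0.206 ] 971.1450980392156
['scene'] [ 0.6958 -0.156   0.0326  0.2064] 650.1058823529411
['side'] [ 0.6964 -0.1573  0.0343  0.2056] 246.20784313725488
real	0m14.204s
user	0m21.880s
sys	0m4.326s
```

View pics/fit.png

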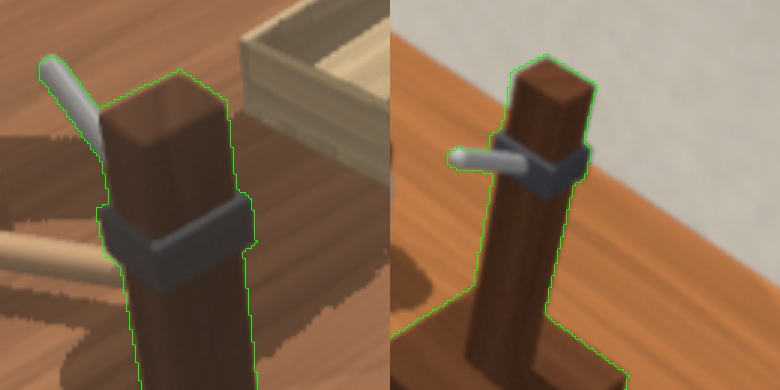

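The overlay outline fits the stand in both views: peg tip at (50,62) on the left and (455,158) on the right. Stand ≈ (0.6965, −0.1565), yaw ≈ 0.033 rad and peg height ≈ 0.206, with the views agreeing to about 1 mm. Next I lift, align and move to just off the peg tip.

{"api": "jog_arm", "payload": {"increments": [[0,0,-0.6,0],[0,0,-1,0],[0,0,-1,0],[0,0,-1,0],[0,0,-1,0],[0,0,-0.8,0],[0,0,-0.4,0],[0,0,0,0.45],[0,0,0,0.4]]}}

```text
time_s: 10.6
tcp_pos: [0.5519, 0.1563, 0.4213]
ee_rot: [[0.999, 0.035, 0.0], [0.035, -0.999, 0.0], [0.0, -0.0, -1.0]]
wrist_force: [0.8, 0.3, -1.2]
gripper_width: 0.27
gripper_force: 30.4
```

{"api": "jog_arm", "payload": {"increments": [[0,0.6,0,0],[0,1,0,0],[0,1,0,0],[0,1,0,0],[0,1,0,0],[0,1,0,0],[0,1,0,0],[0,1,0,0],[0,1,0,0],[0,1,0,0]]}}

```text
time_s: 11.6
tcp_pos: [0.5586, -0.0371, 0.4207]
ee_rot: [[0.999, 0.036, -0.001], [0.036, -0.999, -0.0], [-0.001, 0.0, -1.0]]
wrist_force: [0.4, -0.1, -1.3]
gripper_width: 0.271
gripper_force: 30.4
```

{"api": "jog_arm", "payload": {"increments": [[0,1,0,0],[0,1,0,0],[0,1,0,0],[0,1,0,0],[0,1,0,0],[0,0.8,0,0],[0,0.4,0,0],[0,0,0,0],[0,0,0,0]]}}

```text
time_s: 12.5
tcp_pos: [0.5634, -0.1593, 0.4207]
ee_rot: [[0.999, 0.036, -0.0], [0.036, -0.999, 0.0], [-0.0, -0.0, -1.0]]
wrist_force: [0.3, 0.4, -1.0]
gripper_width: 0.269
gripper_force: 30.4
```

```bash
cat > eye.py <<'E'
from fit import *
def paddle(p,tcp,Rt):  # p: pitch, d (pivot ahead of TCP), gx, lateral
    pit,d,gx,lat=p
    th=np.linspace(0,2*np.pi,48)
    cyl=np.vstack([np.c_[.068+.02*np.cos(th),.02*np.sin(th),np.full(48,z)] for z in(0,.01)])
    P=[box(-.088,-.02,-.023,.023,0,.012),box(-.02,.054,-.012,.012,0,.018),cyl,np.array([[.068,0,.005]])]
    px=np.array([np.cos(pit),0,-np.sin(pit)]); py=np.array([0,-1,0]); pz=np.cross(px,py)
    Q=np.c_[px,py,pz]
    return [((q-[gx,0,.009])@Q.T+[0,lat,d])@Rt.T+tcp for q in P]
def psil(c,P,S=4):
    K,R,t=c; im=np.zeros((420*S,560*S),np.uint8)
    for X in P[:3]:
        q=(X@R.T+t)@K.T; q=q[:,:2]/q[:,2:]
        cv2.fillConvexPoly(im,cv2.convexHull(np.round((q+.5)*S).astype(np.int32)),255)
    return cv2.resize(im,(560,420),interpolation=cv2.INTER_AREA)/255.
if __name__=="__main__":
    s=sense(); tcp,Rt=s["tcp_pos"],s["ee_rot"]; print(s["time_s"],tcp,Rt[0])
    C={};M={};I={};W={}
    for n in("scene","side","wrist"):
        C[n]=cam(n,s); I[n]=eyes.capture(n); o=eyes.outline_of(n,"paddle")
        print(n,[(round(q["conf"],2),int(q["mask"].sum()),np.argwhere(q["mask"]).mean(0)) for q in o])
        P0=paddle([np.radians(62),.178,.040,0],tcp,Rt); m0=psil(C[n],P0)
        best=max(o,key=lambda q:(q["mask"]*m0).sum(),default=None)
        if best is None: continue
        M[n]=best["mask"].astype(float)
        w=np.ones((420,560))
        v=int(proj(C[n],tcp+Rt@[0,0,.182])[1])  # below the fingertips
        if n=="wrist": w[int(np.argwhere(M[n])[:,0].max())-3:]=0
        else: w[:v+14]=0
        W[n]=w; print(n,(m0*M[n]).sum(),v)
    def cost(p,ns): 
        P=paddle(p,tcp,Rt); return sum((W[n]*np.abs(psil(C[n],P)-M[n])).sum() for n in ns)+((p[2]-.04)/.003)**2*2+((p[1]-.178)/.004)**2*2
    for ns in (list(M),[n for n in M if n!="wrist"],["wrist"]):
        p0=np.array([1.08,.178,.04,0]); o=minimize(cost,p0,args=(ns,),method="Nelder-Mead",options=dict(initial_simplex=p0+np.vstack([np.zeros(4),np.diag([.15,.006,.005,.004])]),maxiter=300))
        e=paddle(o.x,tcp,Rt)[3][0]; print(ns,o.x,np.degrees(o.x[0]),o.fun,"eye",e,"rel",e-tcp)
        if len(ns)==len(M): PB=o.x
    out=[]
    for n in("scene","side","wrist"):
        c=(psil(C[n],paddle(PB,tcp,Rt))>.5).astype(np.uint8); J=I[n].copy()
        k,_=cv2.findContours(c,0,1); cv2.drawContours(J,k,-1,(0,255,0),1)
        u,v=proj(C[n],paddle(PB,tcp,Rt)[3][0]).astype(int); u=np.clip(u,66,493);v=np.clip(v,100,319)
        out.append(cv2.resize(J[v-100:v+100,u-66:u+66],(264,400)))
    cv2.imwrite("pics/eye.png",np.hstack(out))
E
python3 eye.py
```

```text
12.5 [ 0.5634 -0.1593  0.4207] [ 0.9993  0.0361 -0.0003]
scene [(0.85, 1646, array([174.9702, 124.2132]))]
scene 1580.756862745098 159
side [(0.65, 1592, array([229.0804, 321.8637]))]
side 1506.9411764705883 196
wrist [(0.71, 3580, array([243.4075, 284.5277]))]
wrist 2310.6000000000004 257
['scene', 'side', 'wrist'] [0.9988 0.1855 0.0367 0.0007] 57.22810467425758 731.5409393664752 eye [ 0.5836 -0.1592  0.2593] rel [ 0.0203  0.0001 -0.1614]
['scene', 'side'] [ 0.9962  0.1871  0.0336 -0.0013] 57.07778436808365 188.12105176735358 eye [ 0.5853 -0.1571  0.2602] rel [ 0.0219  0.0022 -0.1604]
['wrist'] [0.934  0.1829 0.0436 0.0009] 53.51140750855612 403.97212935031564 eye [ 0.5811 -0.1595  0.255 ] rel [ 0.0177 -0.0003 -0.1657]
```

View pics/eye.png

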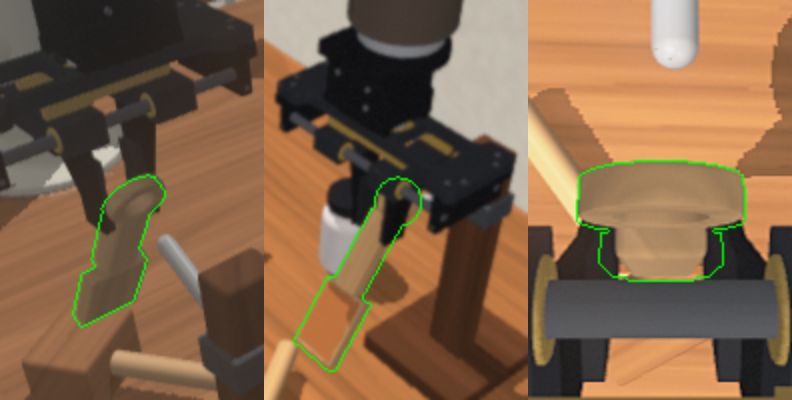

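The overlay holds in all three views, with pitch ≈ 57° and the eye at about (662,195) in the right panel. The peg tip, at (675,50), looks slightly off to the right. I'll measure that offset in the wrist view.

```bash
python3 - <<'E'
from eye import *
s=sense(); c=cam("wrist",s); im=eyes.capture("wrist")
x,y,yaw,h=.6965,-.1565,.033,.206; R=cv2.Rodrigues(np.array([0,0,yaw]))[0]
a=np.array([-np.cos(np.pi/6),0,.5])
for l in (.08,.06,.04): print("pred peg",l,proj(c,R@(np.array([-.015,0,h])+l*a)+[x,y,0]))
pe=paddle([.9988,.1855,.0367,.0007],s["tcp_pos"],s["ee_rot"]); print("eye",proj(c,pe[3][0]))
hsv=cv2.cvtColor(im,cv2.COLOR_BGR2HSV); m=((hsv[...,1]<40)&(hsv[...,2]>110)).astype(np.uint8)
m[:, :230]=0; m[:,350:]=0; m[240:]=0
n,l,st,ce=cv2.connectedComponentsWithStats(m)
for i in range(1,n):
    if st[i,4]>100:
        print(st[i],ce[i])
        for v in range(st[i,1],st[i,1]+st[i,3],8):
            u=np.nonzero(l[v]==i)[0]; print(v,u.min(),u.max(),(u.min()+u.max())/2)
# eye width rows
d=max(eyes.outline_of("wrist","paddle"),key=lambda q:q["conf"])["mask"]
for v in range(165,250,10):
    u=np.nonzero(d[v])[0]
    if len(u): print("pad",v,u.min(),u.max(),(u.min()+u.max())/2)
E
```

```text
pred peg 0.08 [287.1827 174.5024]
pred peg 0.06 [287.2728 137.4494]
pred peg 0.04 [287.3577 102.519 ]
eye [284.0641 237.9948]
[245   7  90  30 749] [282.7343  31.0414]
7 245 245 245.0
15 245 248 246.5
23 246 251 248.5
31 245 334 289.5
[ 279   39   24  133 2992] [290.4164 104.3673]
39 285 294 289.5
47 279 301 290.0
55 279 301 290.0
63 279 301 290.0
71 279 301 290.0
79 279 301 290.0
87 279 301 290.0
95 280 301 290.5
103 279 302 290.5
111 279 302 290.5
119 279 302 290.5
127 280 301 290.5
135 280 301 290.5
143 280 302 291.0
151 280 302 291.0
159 280 302 291.0
167 282 300 291.0
pad 225 245 324 284.5
pad 235 243 326 284.5
pad 245 243 325 284.0
```

The peg runs parallel to the tool's x, offset about 3.6 mm toward tool +y. The eye sits about 3–4 mm below the peg axis. I'll correct both, then approach along the peg slope.

{"api": "jog_arm", "payload": {"increments": [[0,0.175,-0.2,0],[0.4,0,0.23,0],[0.4,0,0.23,0],[0,0,0,0],[0,0,0,0]]}}

```text
time_s: 13.4
tcp_pos: [0.5799, -0.1623, 0.4147]
ee_rot: [[0.999, 0.036, -0.002], [0.036, -0.999, 0.0], [-0.002, -0.0, -1.0]]
wrist_force: [-1.4, 0.1, -1.1]
gripper_width: 0.271
gripper_force: 30.4
```

```bash
python3 - <<'E'
from eye import *
s=sense(); print(s["tcp_pos"],s["wrist_force"]); ims={}
C={n:cam(n,s) for n in("scene","side","wrist")}
x,y,yaw,h=.6965,-.1565,.033,.206; R=cv2.Rodrigues(np.array([0,0,yaw]))[0]
P=paddle([.9988,.1855,.0367,.0007],s["tcp_pos"],s["ee_rot"]); e=P[3][0]; loc=R.T@(e-[x,y,0]); print("eye in stand",loc,"axis z",h+(-.015-loc[0])*np.tan(np.pi/6))
out=[]
for n in C:
    J=eyes.capture(n); J=cv2.resize(J,None,fx=4,fy=4,interpolation=cv2.INTER_CUBIC)
    for c in(psil(C[n],P),sil(C[n],[x,y,yaw,h])):
        k,_=cv2.findContours(cv2.resize((c>.5).astype(np.uint8),None,fx=4,fy=4,interpolation=0),0,1); cv2.drawContours(J,k,-1,(0,255,0),1)
    u,v=(4*proj(C[n],e)).astype(int); u=np.clip(u,130,2100);v=np.clip(v,200,1480)
    J=J[v-200:v+200,u-130:u+130]; out.append(J)
cv2.imwrite("pics/ins.png",np.hstack(out))
E
```

```text
[ 0.5799 -0.1623  0.4147] [-1.3516  0.0984 -1.132 ]
eye in stand [-0.0966 -0.0026  0.2533] axis z 0.2531293576907989
```

View pics/ins.png

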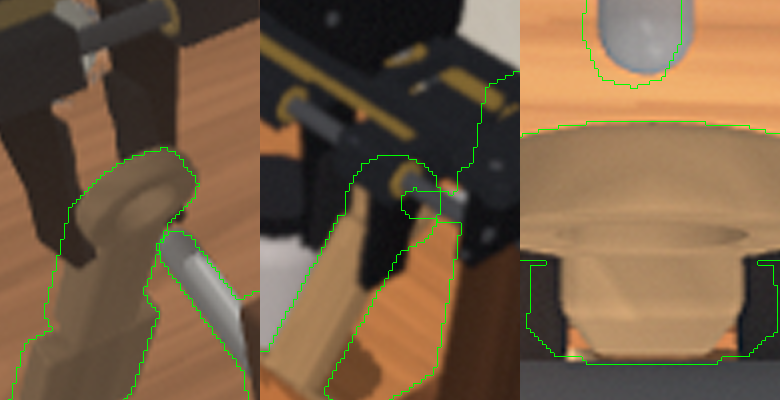

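All three panels agree, and in the wrist view the peg at (648,50) is centred on the eye at (650,190). From here I'll insert in small steps and watch the force.

{"api": "jog_arm", "payload": {"increments": [[0.2,0,0.115,0],[0.2,0,0.115,0],[0.2,0,0.115,0],[0,0,0,0]]}}

```text
time_s: 13.95
tcp_pos: [0.5921, -0.1618, 0.4079]
ee_rot: [[0.999, 0.036, -0.001], [0.036, -0.999, 0.0], [-0.001, -0.0, -1.0]]
wrist_force: [-0.7, -0.9, -0.8]
gripper_width: 0.272
gripper_force: 30.4
```

{"api": "jog_arm", "payload": {"increments": [[0.2,0,0.115,0],[0.2,0,0.115,0],[0,0,0,0]]}}

```text
time_s: 14.25
tcp_pos: [0.6, -0.1616, 0.4034]
ee_rot: [[0.999, 0.036, -0.001], [0.036, -0.999, 0.0], [-0.001, -0.0, -1.0]]
wrist_force: [-0.5, 0.9, -1.4]
gripper_width: 0.267
gripper_force: 30.4
```

{"api": "jog_arm", "payload": {"increments": [[0.2,0,0.115,0],[0.2,0,0.115,0],[0.2,0,0.115,0],[0,0,0,0]]}}

```text
time_s: 14.65
tcp_pos: [0.612, -0.1611, 0.3964]
ee_rot: [[0.999, 0.036, -0.001], [0.036, -0.999, 0.0], [-0.001, -0.0, -1.0]]
wrist_force: [0.4, 0.3, -0.4]
gripper_width: 0.272
gripper_force: 30.4
```

{"api": "jog_arm", "payload": {"increments": [[0.2,0,0.115,0],[0.2,0,0.115,0],[0.2,0,0.115,0],[0,0,0,0]]}}

```text
time_s: 15.05
tcp_pos: [0.624, -0.1607, 0.3895]
ee_rot: [[0.999, 0.036, -0.001], [0.036, -0.999, 0.0], [-0.001, -0.0, -1.0]]
wrist_force: [-0.0, -0.4, -1.4]
gripper_width: 0.271
gripper_force: 30.4
```

```bash
python3 - <<'E'
from eye import *
s=sense(); c=cam("wrist",s); im=eyes.capture("wrist"); print(s["tcp_pos"],s["wrist_force"])
x,y,yaw,h=.6965,-.1565,.033,.206; R=cv2.Rodrigues(np.array([0,0,yaw]))[0]
e=paddle([.9988,.1855,.0367,.0007],s["tcp_pos"],s["ee_rot"])[3][0]; loc=R.T@(e-[x,y,0]); print("eye in stand",loc,"axis z",h+(-.015-loc[0])*np.tan(np.pi/6))
print("tip",proj(c,R@[-.0843,0,.246]+[x,y,0]),"eye",proj(c,e))
hsv=cv2.cvtColor(im,cv2.COLOR_BGR2HSV)
for v in range(120,300,10): # bright-grey and wood extents near the middle column
    g=np.nonzero((hsv[v,240:335,1]<40)&(hsv[v,240:335,2]>90))[0]+240
    print(v,len(g),(g.min(),g.max()) if len(g) else "",im[v,285],im[v,291])
E
```

```text
[ 0.624  -0.1607  0.3895] [-0.0163 -0.3561 -1.4191]
eye in stand [-0.0524 -0.0024  0.2282] axis z 0.22760331301156048
tip [278.3827 318.1152] eye [284.064  237.9964]
120 0  [ 74 108 162] [ 73 106 160]
130 0  [ 75 108 160] [ 77 112 167]
140 0  [ 78 112 170] [ 78 112 170]
150 0  [ 79 113 172] [ 78 114 172]
160 0  [ 82 117 177] [ 81 117 180]
170 24 (np.int64(271), np.int64(294)) [235 235 238] [191 194 203]
180 22 (np.int64(272), np.int64(293)) [161 165 179] [164 169 182]
190 23 (np.int64(272), np.int64(294)) [169 171 178] [168 170 180]
200 24 (np.int64(271), np.int64(294)) [171 172 175] [170 172 175]
210 24 (np.int64(271), np.int64(294)) [172 173 175] [172 173 173]
220 0  [109 149 191] [105 147 186]
230 0  [114 158 199] [116 158 202]
240 0  [129 178 220] [129 178 219]
250 24 (np.int64(271), np.int64(294)) [172 171 173] [172 171 173]
260 25 (np.int64(271), np.int64(295)) [174 172 174] [173 172 172]
270 25 (np.int64(271), np.int64(295)) [173 173 173] [173 172 174]
280 7 (np.int64(241), np.int64(250)) [87 84 85] [86 83 83]
290 95 (np.int64(240), np.int64(334)) [101  96  96] [102  99  99]
```

The peg (u ≈ 271–294) shows on both sides of the eye (rows 170–210 and 250–270), so it runs through the hole, and no force has built up. I'll lower a little and then release softly.

{"api": "jog_arm", "payload": {"increments": [[0,0,0.1,0],[0,0,0.1,0],[0,0,0,0]]}}

```text
time_s: 15.4
tcp_pos: [0.6234, -0.1608, 0.3859]
ee_rot: [[0.999, 0.036, -0.001], [0.036, -0.999, 0.0], [-0.001, -0.0, -1.0]]
wrist_force: [1.3, -0.8, -1.7]
gripper_width: 0.27
gripper_force: 30.4
```

{"api": "jog_arm", "payload": {"increments": [[0,0,0,0],[0,0,0,0],[0,0,0,0],[0,0,0,0]], "grip": 23.9}}

```text
time_s: 15.8
tcp_pos: [0.6235, -0.1608, 0.3864]
ee_rot: [[0.999, 0.036, 0.0], [0.036, -0.999, -0.0], [0.0, 0.0, -1.0]]
wrist_force: [-0.2, -0.3, -1.5]
gripper_width: 0.273
gripper_force: 3.5
```

{"api": "jog_arm", "payload": {"increments": [[0,0,0,0],[0,0,0,0],[0,0,0,0],[0,0,0,0],[0,0,0,0],[0,0,0,0]], "grip": 26}}

```text
time_s: 16.4
tcp_pos: [0.6236, -0.1608, 0.3863]
ee_rot: [[0.999, 0.036, 0.0], [0.036, -0.999, -0.0], [0.0, 0.0, -1.0]]
wrist_force: [-0.5, 0.3, -0.1]
gripper_width: 0.302
gripper_force: 0.0
```

{"api": "jog_arm", "payload": {"increments": [[0,0,0,0],[0,0,0,0],[0,0,0,0],[0,0,0,0],[0,0,0,0],[0,0,0,0],[0,0,0,0],[0,0,0,0]], "grip": 70}}

```text
time_s: 17.2
tcp_pos: [0.6236, -0.1608, 0.3862]
ee_rot: [[0.999, 0.036, -0.0], [0.036, -0.999, -0.0], [-0.0, 0.0, -1.0]]
wrist_force: [0.3, -0.8, -0.5]
gripper_width: 0.796
gripper_force: 0.0
```

```bash
python3 - <<'E'
from h import *
s=sense(); print(s["tcp_pos"],s["gripper_width"],s["wrist_force"])
for n in("scene","side","wrist"):
    eyes.capture(n); print(n,[(np.round(d["centre"],3),d["conf"]) for d in eyes.spot_in(n,"paddle")[:2]],[(np.round(d["centre"],3),d["conf"]) for d in eyes.spot_in(n,"paddle_eye")[:2]])
E
```

```text
[ 0.6236 -0.1608  0.3862] 0.796254266184709 [ 0.3485 -0.7761 -0.4762]
scene [(array([ 0.667, -0.173,  0.127]), 0.72)] [(array([ 0.671, -0.173,  0.128]), 0.85)]
side [(array([ 0.656, -0.156,  0.12 ]), 0.61)] [(array([ 0.656, -0.168,  0.116]), 0.89)]
wrist [(array([ 0.67 , -0.163,  0.224]), 0.58)] []
```

The paddle hangs with its middle at z ≈ 0.125. Now I retreat straight up.

{"api": "jog_arm", "payload": {"increments": [[0,0,-0.3,0],[0,0,-0.6,0],[0,0,-0.8,0],[0,0,-0.8,0],[0,0,-0.8,0],[0,0,-0.8,0],[-1,0,0,0],[-1,0,0,0],[-1,0,0,0],[0,0,0,0]]}}

```text
time_s: 18.65
tcp_pos: [0.5617, -0.1631, 0.4705]
ee_rot: [[0.999, 0.036, 0.002], [0.036, -0.999, -0.0], [0.002, 0.0, -1.0]]
wrist_force: [0.2, 0.1, 1.8]
gripper_width: 0.8
gripper_force: 0.0
```

{"api": "jog_arm", "payload": {"increments": [[-1,0,0,0],[-1,0,0,0],[0,0,0,0],[0,0,0,0],[0,0,0,0],[0,0,0,0],[0,0,0,0],[0,0,0,0],[0,0,0,0],[0,0,0,0]]}}

```text
time_s: 19.65
tcp_pos: [0.5237, -0.1644, 0.4682]
ee_rot: [[0.999, 0.036, -0.0], [0.036, -0.999, -0.0], [-0.0, 0.0, -1.0]]
wrist_force: [0.1, 0.5, -0.1]
gripper_width: 0.802
gripper_force: 0.0
```

```bash
python3 - <<'E'
from eye import *
s=sense(); print(s["time_s"],s["tcp_pos"]); M={};C={}
for n in("scene","side"):
    eyes.capture(n); C[n]=cam(n); a=eyes.outline_of(n,"paddle"); print(n,[(q["conf"],q["mask"].sum()) for q in a]); M[n]=a[0]["mask"].astype(float)
# free pose fit: position of the eye in stand plane, pitch; scene view is partly hidden by the post, use side
x,y,yaw=.6965,-.1565,.033; R=cv2.Rodrigues(np.array([0,0,yaw]))[0]
def model(p):
    ex,ey,ez,pit=p; P=paddle([pit,0,.068,0],np.zeros(3),np.diag([1.,-1,-1])); off=P[3][0]
    return [(q-off+[ex,ey,ez])@R.T+[x,y,0] for q in P]
def cost(p): return np.abs(psil(C["side"],model(p))-M["side"]).sum()+50*(p[1]/.003)**2
p0=np.array([-.03,-.002,.21,1.5]); o=minimize(cost,p0,method="Nelder-Mead",options=dict(initial_simplex=p0+np.vstack([np.zeros(4),np.diag([.01,.004,.01,.2])])))
print("eye in stand, pitch deg",o.x[:3],np.degrees(o.x[3]),o.fun,M["side"].sum())
E
```

```text
19.65 [ 0.5237 -0.1644  0.4682]
scene [(0.71, np.int64(763))]
side [(0.77, np.int64(1227))]
eye in stand, pitch deg [-0.0271  0.0004  0.2084] 88.37401039933243 246.63409651815772 1227.0
```

The fit puts the eye at stand x = −27 mm, height 0.208, and the paddle upright. I'll let it settle, then hand in.

{"api": "jog_arm", "payload": {"increments": [[0,0,0,0],[0,0,0,0],[0,0,0,0],[0,0,0,0],[0,0,0,0],[0,0,0,0],[0,0,0,0],[0,0,0,0],[0,0,0,0],[0,0,0,0]]}}

```text
time_s: 20.85
tcp_pos: [0.5236, -0.1643, 0.4683]
ee_rot: [[0.999, 0.036, 0.0], [0.036, -0.999, 0.0], [0.0, -0.0, -1.0]]
wrist_force: [0.1, 0.2, 0.3]
gripper_width: 0.807
gripper_force: 0.0
```

{"api": "jog_arm", "payload": {"increments": [[0,0,0,0],[0,0,0,0],[0,0,0,0],[0,0,0,0],[0,0,0,0],[0,0,0,0],[0,0,0,0],[0,0,0,0],[0,0,0,0],[0,0,0,0]]}}

```text
time_s: 21.85
tcp_pos: [0.5236, -0.1644, 0.4683]
ee_rot: [[0.999, 0.036, -0.0], [0.036, -0.999, -0.0], [-0.0, 0.0, -1.0]]
wrist_force: [-0.4, 0.1, -0.5]
gripper_width: 0.805
gripper_force: 0.0
```

```bash
python3 -c "
from station import r
print(r.finish_job())"
```

```text
the job is handed in; nothing more can be done
None
```

The paddle with the hole hangs free, eye up, well down the peg (measured hole height 0.208 m, 27 mm from the stand's centre towards the robot), and I handed the job in at about 22 s; no verdict was returned, and I did not re-measure the slicker or the block at the end.

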